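# First diagonal of a vacuum test box cover

### The job

The gasketed cover of the aluminium vacuum test box has to go down evenly, so its four wing screws are tightened in cross order. Do the first diagonal: tighten the wing screw at the corner where the pump port sticks out, clockwise until it stops, and after that the one diagonally across from it. Leave the other two wing screws loose.

Things in the scene. Friction and masses are not known exactly. Their poses are not given: they have to be found in the camera images.
- cover_mid (a point): centre of the upper face of the fixed test box's flat cover, 105 mm above the table. Cover 194 mm (its x) by 154 mm (its y), z up. Four equal dark steel wing screws at x = +-75, y = +-55 mm. The pump port, a 20 mm stub with 40 mm flange, sticks out 37 mm from the +x end at y = +42 mm, 53 mm below this face. A loose dust cap, 12 mm high, lies near the cover's middle
- screw_port (a joint): turn (rad, clockwise from above) of the wing screw at x = +75, y = +55 mm of the cover, by the pump port. 0: wing along cover y; pi/2: along cover x, the hard stop, tight. It turns in place, friction 0.08 N m, stays where left. Wing upright, 54 mm long, 10 mm thick with flat sides, 12 to 44 mm above the cover, on a 22 mm round collar 12 mm high; grip across the thickness at 34 mm
- screw_across (a joint): the same for the equal wing screw diagonally across, at x = -75, y = -55 mm of the cover; same zero, direction and hard stop at pi/2
- screw_other1 (a joint): the same for the equal wing screw at x = +75, y = -55 mm of the cover, to be left loose
- screw_other2 (a joint): the same for the equal wing screw at x = -75, y = +55 mm of the cover, to be left loose

How it is judged:
On the way, in this order (a step that is already met when the one before it is completed fails the run):
1. the wing screw at the pump port is tight while the one across from it is still loose (value of joint screw_port above 1.37 rad and value of joint screw_across below 0.8 rad), for 0.2 s.
2. the wing screw diagonally across is tight too (value of joint each of screw_port, screw_across above 1.37 rad), for 0.2 s.
At the end, for the whole second after the job is handed in: The wing screw at the pump port and the one diagonally across are both within about 11 degrees (0.2 rad) of their stop at pi/2, and the other two wing screws are still loose (below 0.8 rad) (all of step 2 and value of joint each of screw_other1, screw_other2 below 0.8 rad); the robot touches nothing.
It fails at once if one of the other two wing screws is tightened (turned to 0.8 rad or beyond) (value of joint any of screw_other1, screw_other2 above 0.8 rad).
It also fails if it takes over 40 s, if anything falls off the work surface, if the arm or the gripper's body presses on something with over 40 N, if the wrist force passes 120 N, or if a joint passes its speed limit or range.

### The arm

A 7-joint arm with a two-finger parallel gripper is mounted at the origin on the work surface. World frame = base frame: x ahead of the robot, y to its left, z up, the work surface at z = 0. Lengths are in m, angles in rad, forces in N, time in s.
With the tool pointing down it reaches from about 0.4 to 0.85 m from the base axis. Payload 6.9 kg.
Tool frame: the origin (TCP) lies at the very end of the fingers, on their centre line; the grasp point (between the pads) lies 19 mm behind it (r.grip_point_offset is the distance from the TCP to the grasp point, in m); z points along the fingers, y is the line along which they close (so a half turn about z gives the same grasp; the last joint's range is limited). The gripper opens to 85 mm and grips with 20 to 120 N. Pads are 22 mm wide; open, the fingers measure 114 mm over their backs; the gripper's body (76 mm by 85 mm) begins 54 mm behind the grasp point. The pads swing forward as they close: fully open they stand 13 mm farther back than shut.
Start: joints at [1.256, 0.507, -0.238, 1.5, 0.126, 1.149, -0.155], TCP at [0.255, -0.57, 0.231] pointing down, gripper open.
Joint ranges: [-3.08, 3.08], [-0.24, 2.05], [-1.43, 1.35], [0, 2.5], [-1.52, 4.66], [0.17, 1.96], [-2.89, 2.89]. Speed limits (rad/s): [2.39, 2.39, 3.14, 3.14, 3.14, 3.14, 3.14].

### API

Orientations are given as a rotation vector (axis times angle).
In Python, from station import r, cams, hand_in gives the robot as it stands.
- The arm moves only by the tool servo_tool, never from a script. Its argument "motion" is a list of rows, each an object of numbers: "fingers": the closure, from 0 (fully open) to 1 (shut); "tx", "ty", "tz": the shift along the tool's x, y, z in mm; "yaw": the turn about the tool's z in rad. In form: [{"fingers": .., "tx": .., "ty": .., "tz": .., "yaw": ..}, ...]. A call has 1 to 12 rows; each row is the pose to reach, as a shift and turn from the pose commanded when the call began, along the tool's axes at that moment; what a row does not reach only later rows make up. A row lasts 1/8 s, in which the tool goes at most 62.5 mm and 10.7 degrees, less where a joint would pass 70% of its speed; a pose out of reach is approached as far as the arm can. A call with a gripper value outside its range is refused whole. The fingers move at their own pace and stop on an object; "newtons" is the grip in N (left out, the last holds). Time passes only in rows, so rows that repeat a pose let the fingers close. It gives the time, the measured TCP pose, the force, the opening and the grip force at its end, in the units of the state.
- r.get_obs(): the state, without advancing time (a new reading comes with each control period).
- cams.camera(name): name is "scene" or "top" or "wrist"; returns a dict with "img" (400x640x3 uint8, red, green, blue), "camera_matrix" (3x3 intrinsics, pixels), "origin" and "rotation" of the camera in the world; the wrist camera has in their place "tool_from_camera" (4x4, takes a point from camera to tool coordinates, whose origin is the TCP and whose axes are the flange's). Camera axes: x right, y up, looking along -z (the intrinsics and any distortion apply to the point x, -y, -z); pixel columns grow to the right and rows downward; lengths in m; the calibration is good to about 2 mm. The wrist camera is an equidistant fisheye: a pixel r from the principal point sees the ray r / f radians off the axis. A picture is of the moment at which its call begins: read the wrist's pose just before it. There is no depth.
- hand_in(): hands the job in; it is judged then, once.
The state is a dict: "clock": time; "qpos": joint angles; "joint_velocities": joint speeds; "joint_efforts": joint torques, N m; "eef_pos": TCP position; "ee_rot": TCP orientation; "ft_force": force on the tool from outside, world axes, zero at the start; "ft_torque": the same for the moment, N m; "opening": finger opening in m; "finger_force": force on a finger pad.
Only numpy, scipy, OpenCV 4.12 (cv2) and the standard library are available. Lean on these libraries where they do the work, as an engineer would, in place of code of your own. Each camera call takes 0.05 s, during which the arm holds its last target. There are 200 camera calls.

## Working session

There is one attempt and no reset: what is moved stays moved. The work goes in short steps, Python scripts to look and compute and a tool call to move; the robot and the scene stay as the last step left them, time stands still between calls to the robot, and variables do not carry over. Pictures are saved under pics/ and viewed, at most 10 in all, crops included, and the job is handed in when it is done.

Besides the shell and the picture viewer there is one more tool, called after "Request:" as name([rows], argument=value, ...), one row to a line, values as JSON. servo_tool: Moves the arm, as the interface text tells. Its arguments: {"type":"object","properties":{"motion":{"type":"array"},"newtons":{"type":"number"}},"required":["motion"]}

```bash
mkdir -p pics; ls; python3 - <<'E'
from station import r,cams
import cv2,numpy as np
for n in("top","scene"):
    c=cams.camera(n); cv2.imwrite(f"pics/{n}0.png",c["img"][:,:,::-1]); print(n,np.round(c["camera_matrix"],1).tolist(),np.round(c["origin"],3),np.round(c["rotation"],3).tolist(),c.keys())
o=r.get_obs();print(o["clock"],o["eef_pos"],o["ee_rot"],o["qpos"],o["opening"])
E
```

```text
pics
top [[411.3, 0.0, 318.3], [0.0, 411.3, 202.9], [0.0, 0.0, 1.0]] [0.432 0.024 0.777] [0.172, -0.163, -1.531] dict_keys(['img', 'camera_matrix', 'origin', 'rotation'])
scene [[467.1, 0.0, 321.9], [0.0, 467.1, 201.4], [0.0, 0.0, 1.0]] [1.196 0.204 0.632] [0.645, 0.833, 1.705] dict_keys(['img', 'camera_matrix', 'origin', 'rotation'])
0.1 [ 0.25504459 -0.57012241  0.23051518] [-3.07079149e+00 -6.55809592e-01  5.58983471e-04] [ 1.25553871  0.5082807  -0.23754513  1.50098989  0.12570849  1.14890561
 -0.15477399] 0.08521954813816256
```

View pics/top0.png

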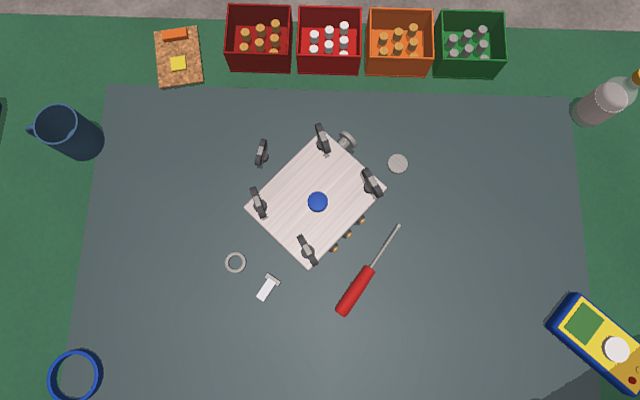

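View pics/scene0.png

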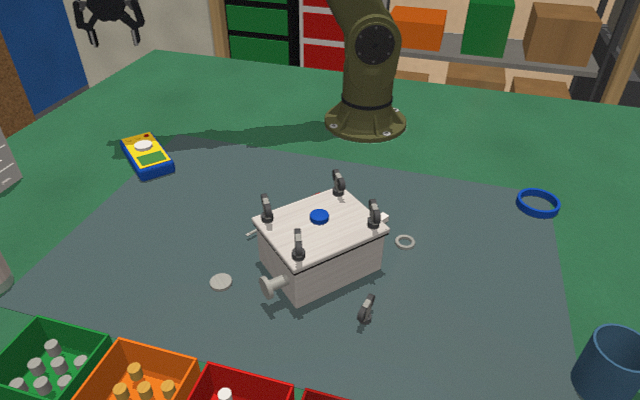

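Top view: cover centred at about (317,202). The pump port is at (347,140), so screw_port is at (322,138) and screw_across at (307,250). The others are at (258,203) and (372,183). A spare wing screw lies on the table at (262,152). The scene view agrees: port at (272,286), its screw at (298,245).

```bash
cat > h.py <<'E'
import cv2,numpy as np
from scipy.spatial.transform import Rotation as R
def rays(c,px):
    px=np.atleast_2d(px).astype(float);K=c["camera_matrix"]
    d=np.c_[(px[:,0]-K[0,2])/K[0,0],-(px[:,1]-K[1,2])/K[1,1],-np.ones(len(px))]
    return R.from_rotvec(c["rotation"]).apply(d)
def onplane(c,px,z):
    d=rays(c,px);o=np.array(c["origin"]);return (o+d*((z-o[2])/d[:,2:]))[:,:2]
def project(c,P):
    p=R.from_rotvec(c["rotation"]).inv().apply(np.atleast_2d(P)-c["origin"]);K=c["camera_matrix"]
    return np.c_[K[0,2]-K[0,0]*p[:,0]/p[:,2],K[1,2]+K[1,1]*p[:,1]/p[:,2]]
E
python3 - <<'E'
from station import cams
from h import *
c=cams.camera("top");im=c["img"];hsv=cv2.cvtColor(im,cv2.COLOR_RGB2HSV)
m=((hsv[...,2]>165)&(hsv[...,1]<50)).astype(np.uint8)
box=np.zeros_like(m);box[115:285,235:395]=1;m*=box
m=cv2.morphologyEx(m,cv2.MORPH_OPEN,np.ones((5,5)))
cs,_=cv2.findContours(m,0,cv2.CHAIN_APPROX_NONE);k=max(cs,key=cv2.contourArea)
P=onplane(c,k[:,0],.105)
(cx,cy),(w,h),a=cv2.minAreaRect((P*1000).astype(np.float32));print("cover",cx,cy,w,h,a)
cen=np.array([cx,cy])/1000
ang=np.radians(a);cand=[ang+i*np.pi/2 for i in range(4)]
th=min(cand,key=lambda t:abs((t+np.pi/4+np.pi)%(2*np.pi)-np.pi));print("th",th)
ex=np.array([np.cos(th),np.sin(th)]);ey=np.array([-ex[1],ex[0]])
vis=cv2.resize(im[100:300,220:420],None,fx=3,fy=3,interpolation=cv2.INTER_CUBIC)[:,:,::-1].copy()
for n,sx,sy in(("port",1,1),("across",-1,-1),("o1",1,-1),("o2",-1,1)):
    s=cen+sx*.075*ex+sy*.055*ey;print(n,s)
    for z,col in((.105,(0,255,0)),(.149,(0,0,255))):
        q=project(c,[[*s,z]])[0];cv2.circle(vis,tuple(int(v) for v in (q-[220,100])*3),4,col,-1)
    # dark blob near wing, on plane z=.149 (top edge)
    g=hsv[...,2]<80
    yy,xx=np.nonzero(g);p=np.c_[xx,yy];W=onplane(c,p,.133);W=W[np.hypot(*(W-s).T)<.032]
    d=W-W.mean(0);v=np.linalg.svd(d)[2][0];print(len(W),W.mean(0),"turn",(th+np.pi/2-np.arctan2(v[1],v[0])+np.pi/2)%np.pi-np.pi/2)
for p in cv2.boxPoints(((cx,cy),(w,h),a)):
    q=project(c,[[*p/1000,.105]])[0];cv2.circle(vis,tuple(int(v) for v in (q-[220,100])*3),4,(255,0,0),-1)
cv2.imwrite("pics/v1.png",vis)
E
```

```text
cover 588.65087890625 35.40397644042969 152.421630859375 191.69833374023438 47.826210021972656
th 5.547113814018422
port [0.68116025 0.0258115 ]
108 [0.67754292 0.02648244] turn 0.48678608901036746
across [0.4961415  0.04499645]
42 [0.492581   0.04367326] turn 0.2891201618413639
o1 [ 0.60730827 -0.0557108 ]
141 [ 0.60445873 -0.05278698] turn 0.29649525051745584
o2 [0.56999348 0.12651875]
76 [0.56658448 0.12328272] turn 0.45945272734469356
```

View pics/v1.png

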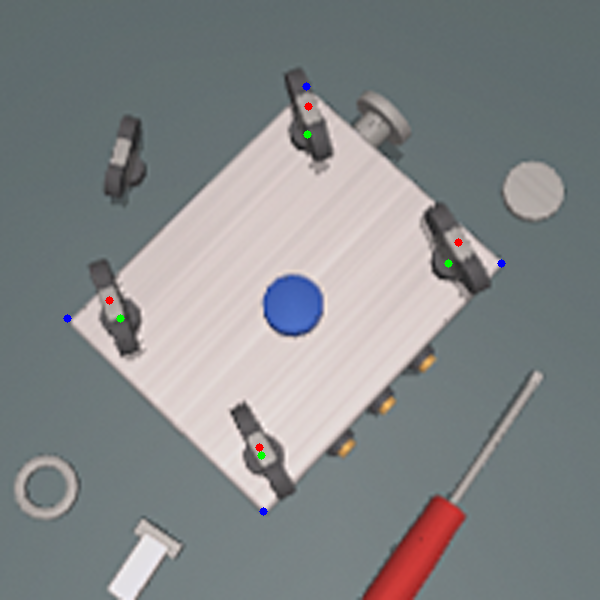

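The fit lands on the cover corners and screw axes. The wing turns measured from the top view are port about 0.5, across about 0.3, other1 about 0.3 and other2 about 0.47. Next I move above screw_port.

Request:
servo_tool([
  {"fingers": 0.2, "tx": 632, "ty": -370, "tz": 0, "yaw": 0.08},
  {"fingers": 0.2, "tx": 632, "ty": -370, "tz": 0, "yaw": 0.08},
  {"fingers": 0.2, "tx": 632, "ty": -370, "tz": 0, "yaw": 0.08},
  {"fingers": 0.2, "tx": 632, "ty": -370, "tz": 0, "yaw": 0.08},
  {"fingers": 0.2, "tx": 632, "ty": -370, "tz": 0, "yaw": 0.08},
  {"fingers": 0.2, "tx": 632, "ty": -370, "tz": 0, "yaw": 0.08},
  {"fingers": 0.2, "tx": 632, "ty": -370, "tz": 0, "yaw": 0.08},
  {"fingers": 0.2, "tx": 632, "ty": -370, "tz": 0, "yaw": 0.08},
  {"fingers": 0.2, "tx": 632, "ty": -370, "tz": 0, "yaw": 0.08},
  {"fingers": 0.2, "tx": 632, "ty": -370, "tz": 0, "yaw": 0.08},
  {"fingers": 0.2, "tx": 632, "ty": -370, "tz": 0, "yaw": 0.08},
  {"fingers": 0.2, "tx": 632, "ty": -370, "tz": 0, "yaw": 0.08},
])

```text
clock: 1.65
eef_pos: [0.6819, 0.0287, 0.2307]
ee_rot: [-3.094, -0.536, 0.001]
ft_force: [0.9, -0.6, 0.4]
opening: 0.0687
finger_force: 0.0
```

```bash
python3 - <<'E'
from station import r,cams
from h import *
o=r.get_obs();c=cams.camera("wrist");T=np.array(c["tool_from_camera"]);K=c["camera_matrix"]
print(o["eef_pos"],o["ee_rot"],o["qpos"].round(2));print(T.round(3).tolist(),K.round(1).tolist())
Rt=R.from_rotvec(o["ee_rot"]).as_matrix()
vis=c["img"][:,:,::-1].copy()
def pw(P):
    t=Rt.T@(np.array(P)-o["eef_pos"]);p=T[:3,:3].T@(t-T[:3,3]);x,y,z=p[0],-p[1],-p[2]
    th=np.arctan2(np.hypot(x,y),z);ph=np.arctan2(y,x);return (int(K[0,2]+K[0,0]*th*np.cos(ph)),int(K[1,2]+K[1,1]*th*np.sin(ph)))
for n,s,a in(("port",(.6812,.0258),.345),):
    for k in(-27,0,27):
        cv2.circle(vis,pw([s[0]+k/1e3*np.cos(a),s[1]+k/1e3*np.sin(a),.149]),3,(0,0,255),-1)
cv2.imwrite("pics/w1.png",vis)
E
```

```text
[0.68189571 0.02870309 0.23072477] [-3.09435689e+00 -5.35983205e-01  6.51917985e-04] [ 0.1   0.61 -0.32  1.33  0.19  1.24 -1.46]
[[-0.0, 0.944, 0.329, 0.085], [1.0, 0.0, 0.001, 0.001], [0.0, 0.329, -0.944, -0.142], [0.0, 0.0, 0.0, 1.0]] [[309.7, 0.0, 320.5], [0.0, 309.7, 202.1], [0.0, 0.0, 1.0]]
```

View pics/w1.png

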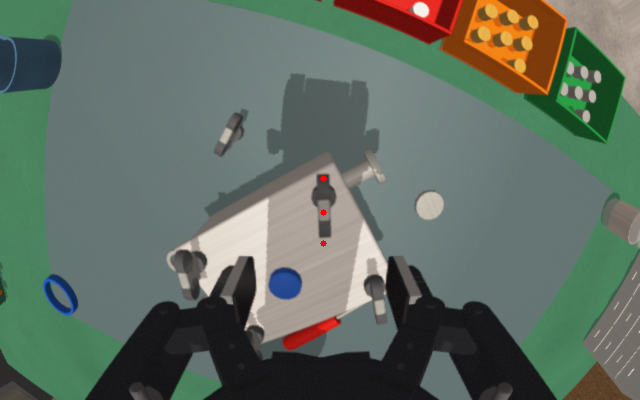

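The projected wing (red) lies on the real wing at (324,206). It matches laterally and in heading, and is within a few mm along its length. Now I descend and check the pose before closing.

Request:
servo_tool([
  {"fingers": 0.2, "tx": 1, "ty": 0, "tz": 50, "yaw": 0},
  {"fingers": 0.3, "tx": 1, "ty": 0, "tz": 90, "yaw": 0},
  {"fingers": 0.3, "tx": 1, "ty": 0, "tz": 110, "yaw": 0},
  {"fingers": 0.3, "tx": 1, "ty": 0, "tz": 110, "yaw": 0},
  {"fingers": 0.3, "tx": 1, "ty": 0, "tz": 110, "yaw": 0},
], newtons=40)

```text
clock: 2.33
eef_pos: [0.6825, 0.0257, 0.1223]
ee_rot: [3.096, 0.532, 0.002]
ft_force: [0.5, 0.2, 0.2]
opening: 0.0596
finger_force: 0.0
```

Request:
servo_tool([
  {"fingers": 0.7, "tx": 0, "ty": 0, "tz": 1, "yaw": 0},
  {"fingers": 0.9, "tx": 0, "ty": 0, "tz": 1, "yaw": 0},
  {"fingers": 1, "tx": 0, "ty": 0, "tz": 1, "yaw": 0},
  {"fingers": 1, "tx": 0, "ty": 0, "tz": 1, "yaw": 0},
  {"fingers": 1, "tx": 0, "ty": 0, "tz": 1, "yaw": 0},
  {"fingers": 1, "tx": 0, "ty": 0, "tz": 1, "yaw": 0},
], newtons=40)

```text
clock: 3.08
eef_pos: [0.6822, 0.0258, 0.1209]
ee_rot: [3.096, 0.533, 0.001]
ft_force: [-0.6, 0.2, 6.2]
opening: 0.0089
finger_force: 41.0
```

Request:
servo_tool([
  {"fingers": 1, "yaw": 0.15, "tx": 0, "ty": 0, "tz": 0},
  {"fingers": 1, "yaw": 0.3, "tx": 0, "ty": 0, "tz": 0},
  {"fingers": 1, "yaw": 0.45, "tx": 0, "ty": 0, "tz": 0},
  {"fingers": 1, "yaw": 0.6, "tx": 0, "ty": 0, "tz": 0},
  {"fingers": 1, "yaw": 0.75, "tx": 0, "ty": 0, "tz": 0},
  {"fingers": 1, "yaw": 0.9, "tx": 0, "ty": 0, "tz": 0},
  {"fingers": 1, "yaw": 1.0, "tx": 0, "ty": 0, "tz": 0},
  {"fingers": 1, "yaw": 1.0, "tx": 0, "ty": 0, "tz": 0},
  {"fingers": 1, "yaw": 1.0, "tx": 0, "ty": 0, "tz": 0},
])

```text
clock: 4.2
eef_pos: [0.6822, 0.0255, 0.1209]
ee_rot: [2.972, -1.017, 0.001]
ft_force: [-1.6, -0.9, 5.6]
opening: 0.0094
finger_force: 41.0
```

```bash
python3 - <<'E'
from station import r
import numpy as np
o=r.get_obs();v=o["ee_rot"];h=2*np.arctan2(v[1],v[0]);print("heading",(h+np.pi/2)%np.pi-np.pi/2,"target -0.736",o["ft_torque"],o["ft_force"],o["qpos"].round(2),o["opening"],o["eef_pos"])
E
```

```text
heading -0.6595356320248388 target -0.736 [-0.09608375  0.37246715 -0.08962436] [-1.61537713 -0.89633183  5.61879111] [-0.06  0.68 -0.03  1.48  0.02  0.98 -2.32] 0.009433844010280037 [0.68217913 0.02552463 0.12094095]
```

Request:
servo_tool([
  {"fingers": 1, "yaw": 0.05, "tx": 0, "ty": 0, "tz": 0},
  {"fingers": 1, "yaw": 0.1, "tx": 0, "ty": 0, "tz": 0},
  {"fingers": 1, "yaw": 0.1, "tx": 0, "ty": 0, "tz": 0},
  {"fingers": 1, "yaw": 0.1, "tx": 0, "ty": 0, "tz": 0},
])

```text
clock: 4.7
eef_pos: [0.6822, 0.0255, 0.121]
ee_rot: [2.918, -1.163, 0.002]
ft_force: [-1.5, -0.3, 5.1]
opening: 0.0093
finger_force: 44.5
```

```bash
python3 - <<'E'
from station import r
import numpy as np
o=r.get_obs();v=o["ee_rot"];h=2*np.arctan2(v[1],v[0]);print("heading",(h+np.pi/2)%np.pi-np.pi/2,"target -0.736",o["ft_torque"],o["ft_force"],o["qpos"].round(2),o["opening"],o["eef_pos"])
E
```

```text
heading -0.7582603271921224 target -0.736 [-0.20407018  0.26498793  0.57316921] [-1.54885515 -0.31696903  5.08884536] [-0.07  0.68 -0.    1.48  0.    0.98 -2.4 ] 0.00930721856945168 [0.68218281 0.02549166 0.12096822]
```

The torque rose from about 0 to 0.57 N m at heading -0.758, so the screw is on its stop. Next: release, lift, and move over to screw_across.

Request:
servo_tool([
  {"fingers": 0.3, "yaw": 0, "tx": 0, "ty": 0, "tz": 0},
  {"fingers": 0.3, "yaw": 0, "tx": 0, "ty": 0, "tz": 0},
  {"fingers": 0.3, "yaw": 0, "tx": 0, "ty": 0, "tz": 0},
  {"fingers": 0.3, "yaw": 0, "tx": 0, "ty": 0, "tz": 0},
  {"fingers": 0.3, "yaw": 0, "tx": 0, "ty": 0, "tz": -55},
  {"fingers": 0.3, "yaw": 0, "tx": 0, "ty": 0, "tz": -110},
  {"fingers": 0.3, "yaw": 0, "tx": 0, "ty": 0, "tz": -110},
])

```text
clock: 5.58
eef_pos: [0.6845, 0.0257, 0.2358]
ee_rot: [-2.914, 1.163, -0.014]
ft_force: [-0.4, 0.3, -0.7]
opening: 0.0598
finger_force: 0.0
```

Request:
servo_tool([
  {"fingers": 0.3, "yaw": -0.16, "tx": -50, "ty": 38, "tz": 0},
  {"fingers": 0.3, "yaw": -0.32, "tx": -90, "ty": 70, "tz": 0},
  {"fingers": 0.3, "yaw": -0.48, "tx": -125, "ty": 96, "tz": 0},
  {"fingers": 0.3, "yaw": -0.64, "tx": -148, "ty": 114, "tz": 0},
  {"fingers": 0.3, "yaw": -0.8, "tx": -148, "ty": 114, "tz": 0},
  {"fingers": 0.3, "yaw": -0.96, "tx": -148, "ty": 114, "tz": 0},
  {"fingers": 0.3, "yaw": -1.12, "tx": -148, "ty": 114, "tz": 0},
  {"fingers": 0.3, "yaw": -1.29, "tx": -148, "ty": 114, "tz": 0},
  {"fingers": 0.3, "yaw": -1.29, "tx": -148, "ty": 114, "tz": 0},
  {"fingers": 0.3, "yaw": -1.29, "tx": -148, "ty": 114, "tz": 0},
])

```text
clock: 6.82
eef_pos: [0.4959, 0.0448, 0.2299]
ee_rot: [-3.033, -0.818, 0.001]
ft_force: [0.2, 0.3, -0.5]
opening: 0.0596
finger_force: 0.0
```

```bash
python3 - <<'E'
from station import r,cams
from h import *
o=r.get_obs();c=cams.camera("wrist");T=np.array(c["tool_from_camera"]);K=c["camera_matrix"]
v=o["ee_rot"];print(o["clock"],o["eef_pos"],2*np.arctan2(v[1],v[0]),o["qpos"].round(2))
Rt=R.from_rotvec(o["ee_rot"]).as_matrix()
vis=c["img"][:,:,::-1].copy()
def pw(P):
    t=Rt.T@(np.array(P)-o["eef_pos"]);p=T[:3,:3].T@(t-T[:3,3]);x,y,z=p[0],-p[1],-p[2]
    th=np.arctan2(np.hypot(x,y),z);ph=np.arctan2(y,x);return (int(K[0,2]+K[0,0]*th*np.cos(ph)),int(K[1,2]+K[1,1]*th*np.sin(ph)))
for s,a in(((.4961,.0450),.535),((.6812,.0258),-.736)):
    for k in(-27,0,27):
        cv2.circle(vis,pw([s[0]+k/1e3*np.cos(a),s[1]+k/1e3*np.sin(a),.149]),2,(0,0,255),-1)
cv2.imwrite("pics/w2.png",vis)
E
```

```text
6.825 [0.49591282 0.04479839 0.22993899] -5.756203689212077 [ 0.09  0.32 -0.31  1.83  0.11  1.01 -1.31]
```

View pics/w2.png

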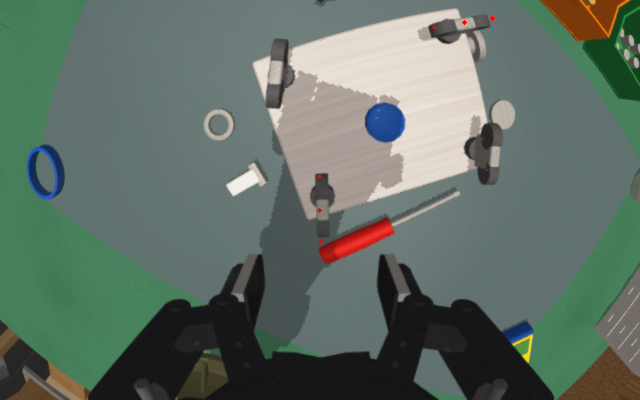

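The port wing at (465,25) now lies along cover x. The across wing at (322,206) is vertical in the image and between the pads. I descend and close on it.

Request:
servo_tool([
  {"fingers": 0.3, "tx": 1, "ty": 0, "tz": 50, "yaw": 0},
  {"fingers": 0.3, "tx": 1, "ty": 0, "tz": 90, "yaw": 0},
  {"fingers": 0.3, "tx": 1, "ty": 0, "tz": 109, "yaw": 0},
  {"fingers": 0.3, "tx": 1, "ty": 0, "tz": 109, "yaw": 0},
  {"fingers": 0.3, "tx": 1, "ty": 0, "tz": 109, "yaw": 0},
  {"fingers": 0.7, "tx": 1, "ty": 0, "tz": 109, "yaw": 0},
  {"fingers": 0.9, "tx": 1, "ty": 0, "tz": 109, "yaw": 0},
  {"fingers": 1, "tx": 1, "ty": 0, "tz": 109, "yaw": 0},
  {"fingers": 1, "tx": 1, "ty": 0, "tz": 109, "yaw": 0},
  {"fingers": 1, "tx": 1, "ty": 0, "tz": 109, "yaw": 0},
  {"fingers": 1, "tx": 1, "ty": 0, "tz": 109, "yaw": 0},
], newtons=40)

```text
clock: 8.25
eef_pos: [0.4977, 0.0446, 0.122]
ee_rot: [3.031, 0.822, 0.002]
ft_force: [0.7, -4.6, 7.3]
opening: 0.0092
finger_force: 41.4
```

Request:
servo_tool([
  {"fingers": 1, "yaw": 0.15, "tx": 0, "ty": 0, "tz": 0},
  {"fingers": 1, "yaw": 0.3, "tx": 0, "ty": 0, "tz": 0},
  {"fingers": 1, "yaw": 0.45, "tx": 0, "ty": 0, "tz": 0},
  {"fingers": 1, "yaw": 0.6, "tx": 0, "ty": 0, "tz": 0},
  {"fingers": 1, "yaw": 0.75, "tx": 0, "ty": 0, "tz": 0},
  {"fingers": 1, "yaw": 0.9, "tx": 0, "ty": 0, "tz": 0},
  {"fingers": 1, "yaw": 1.05, "tx": 0, "ty": 0, "tz": 0},
  {"fingers": 1, "yaw": 1.15, "tx": 0, "ty": 0, "tz": 0},
  {"fingers": 1, "yaw": 1.2, "tx": 0, "ty": 0, "tz": 0},
  {"fingers": 1, "yaw": 1.25, "tx": 0, "ty": 0, "tz": 0},
  {"fingers": 1, "yaw": 1.29, "tx": 0, "ty": 0, "tz": 0},
  {"fingers": 1, "yaw": 1.29, "tx": 0, "ty": 0, "tz": 0},
])

```text
clock: 9.75
eef_pos: [0.4977, 0.0432, 0.122]
ee_rot: [2.916, -1.165, 0.004]
ft_force: [-0.1, -8.2, 6.4]
opening: 0.0095
finger_force: 45.1
```

```bash
python3 - <<'E'
from station import r
import numpy as np
o=r.get_obs();v=o["ee_rot"];h=2*np.arctan2(v[1],v[0]);print("heading",(h+np.pi/2)%np.pi-np.pi/2,"target -0.736",o["ft_torque"],o["ft_force"],o["qpos"].round(2),o["opening"],o["eef_pos"])
E
```

```text
heading -0.7599725288973739 target -0.736 [-1.77484603 -0.13773446  0.67562844] [-0.10047854 -8.23668912  6.35355833] [-0.2   0.44  0.09  1.98 -0.05  0.72 -2.41] 0.009521484653914879 [0.49770261 0.04316223 0.12197703]
```

At the stop (0.68 N m). I hold briefly, release, lift clear and check.

Request:
servo_tool([
  {"fingers": 1, "yaw": 0, "tx": 0, "ty": 0, "tz": 0},
  {"fingers": 1, "yaw": 0, "tx": 0, "ty": 0, "tz": 0},
  {"fingers": 0.3, "yaw": 0, "tx": 0, "ty": 0, "tz": 0},
  {"fingers": 0.3, "yaw": 0, "tx": 0, "ty": 0, "tz": 0},
  {"fingers": 0.3, "yaw": 0, "tx": 0, "ty": 0, "tz": 0},
  {"fingers": 0.3, "yaw": 0, "tx": 0, "ty": 0, "tz": 0},
  {"fingers": 0.3, "yaw": 0, "tx": 0, "ty": 0, "tz": -50},
  {"fingers": 0.3, "yaw": 0, "tx": 0, "ty": 0, "tz": -110},
  {"fingers": 0.3, "yaw": 0, "tx": 0, "ty": 0, "tz": -150},
  {"fingers": 0.3, "yaw": 0, "tx": 0, "ty": 0, "tz": -150},
  {"fingers": 0.3, "yaw": 0, "tx": 0, "ty": 0, "tz": -150},
])

```text
clock: 11.12
eef_pos: [0.4965, 0.0455, 0.2707]
ee_rot: [2.918, -1.164, -0.001]
ft_force: [-0.5, 0.8, -0.7]
opening: 0.0602
finger_force: 0.0
```

```bash
python3 - <<'E'
from station import cams
import cv2
a=cams.camera("wrist")["img"];b=cv2.resize(cams.camera("scene")["img"][150:310,220:420],(500,400))
cv2.imwrite("pics/end.png",cv2.hconcat([cv2.resize(a,(300,188)),cv2.resize(b,(235,188))])[:,:,::-1]); cv2.imwrite("pics/end.png",cv2.vconcat([cv2.resize(a,(480,300)),cv2.resize(b,(480,300))])[:,:,::-1])
E
```

```text
(no output)
```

View pics/end.png

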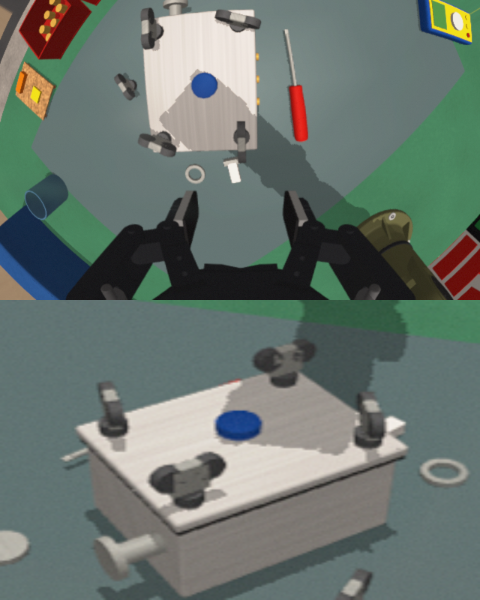

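The port wing (upper view, 148,28) and the across wing (241,140) both lie along cover x. The other two, at (238,19) and (157,144), are still loose, and the gripper is clear.

```bash
python3 -c "
from station import hand_in
print(hand_in())"
```

```text
the job is handed in; nothing more can be done
None
```

I tightened the pump-port wing screw to its stop first, then the one diagonally across; the other two are still loose, the gripper is clear, and the job was handed in about 11 s into the 40 s limit (no verdict was returned).

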